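Dispense the matching sleeve from the tipping carousel

ROBOT

A 6-joint arm with a two-finger parallel gripper is mounted at the origin on the work surface. World frame = base frame: x ahead of the robot, y to its left, z up, the work surface at z = 0. Lengths are in m, angles in degrees, forces in N, time in s.
With the tool pointing down it reaches from about 0.375 to 0.75 m from the base axis. Payload 9 kg.
Tool frame: the origin (TCP) lies where the fingers leave the gripper's body, on its centre line; the fingertips stand 73 mm ahead of it and the grasp point (between the pads) lies 54 mm ahead of it (robot.tip_reach is the distance from the TCP to the fingertips, in m); z points along the fingers, y is the direction in which the jaws open and shut (so a half turn about z gives the same grasp; the last joint's range is limited). The gripper opens to 85 mm and grips with 20 to 120 N. Pads are 22 mm wide; open, the fingers measure 114 mm over their backs; the gripper's body (76 mm by 85 mm) begins 54 mm behind the grasp point. The pads swing forward as they close: fully open they stand 13 mm farther back than shut.
Start: joints at [-77.447, 5.964, 5.575, 89.605, 0, 77.527], TCP at [0.254, -0.544, 0.304] pointing down, gripper open.
Joint ranges: [-171.21, 171.21], [-48.23, 106.86], [-62.78, 66.21], [-105.2, 120.99], [-86.42, 89.51], [-180, 180]. Speed limits (degrees/s): [127.2, 127.2, 147.25, 180, 180, 180].

INTERFACE

Orientations are given as [roll, pitch, yaw] about the fixed x, y, z axes, in that order (R = Rz(yaw) Ry(pitch) Rx(roll)).
In Python, from plant import robot gives the robot as it stands. Calls block until the motion is done:
- robot.move_pose(position, orientation): joint-space move of the TCP to a pose.
- robot.line_to(position, vel=0.15, rotation=None, guard=None): straight line of the TCP; rotation=None keeps the orientation; vel is the mean speed in m/s. With guard (N) it stops when the force on the tool has changed by that much, and returns True; else False.
- robot.goto_joints(angles): joint-space move.
- robot.set_gripper(opening): finger opening in m; the grip force is fixed at half the most; returns when the fingers have stopped.
- robot.pause(seconds).
- robot.ik(position, orientation): joint angles nearest the present ones, or None.
- robot.observe(): the state.
- robot.grab_frame(name): name is "scene" or "side" or "wrist"; returns the picture (420x560x3 uint8, blue, green, red); there is no depth.
- robot.get_calibration(name): a dict with "vertical_fov" (degrees; the focal length in pixels is half the picture's height over the tangent of half this angle, whatever the lens; pixels are square), "cx", "cy" (the principal point, pixels), "rvec" (rotation vector, rad) and "tvec" (3), from world to camera coordinates, as OpenCV has them. Camera axes: x right, y down, z forward; pixel columns grow to the right and rows downward; lengths in m; the calibration is good to about 2 mm. A picture is of the moment at which its call begins: read the wrist's pose just before it. get_calibration takes no time and is no camera call; for the wrist camera it gives the pose at the moment of the call.
A pose or a line that the arm cannot do raises robot.IKError and nothing moves.
- robot.job_done(): hands the job in, once; it reports no verdict.
The state is a dict: "time": time; "q": joint angles; "qvel": joint speeds; "joint_torque": joint torques, N m; "tool_pos": TCP position; "tcp_rot": TCP orientation; "ft_force": force on the tool from outside, world axes, zero at the start; "torque": the same for the moment, N m; "gripper_width": finger opening in m.
Only numpy, scipy, OpenCV 4.12 (cv2) and the standard library are available. Lean on these libraries where they do the work, as an engineer would, in place of code of your own. Each camera call takes 0.05 s, during which the arm holds its last target.

TASK

The worn brass sleeve standing on the black job mat needs a new one of the same size. Turn the leaning parts carousel by its knob until the compartment with the matching sleeve is at the spout, then tip the carousel towards its tray so that just this sleeve rolls out into the tray, and let the carousel come back to rest and let go. Do not touch the sleeves in the carousel with the fingers, keep the other sleeves in it, and leave the worn sleeves and everything else on the bench where they are.

Things in the scene. Friction and masses are not known exactly. Their poses are not given: they have to be found in the camera images.
- stand: Fixed steel stand of a sleeve dispenser (round parts carousel in a tipping cradle). Plate 240 x 260 x 12 mm. Origin on the bench under the carousel's centre; z up; -x points to spout and tray, roughly to the robot. Tipping axis: along the stand's y, 105 mm above the origin, through the carousel's centre. Uprights at y = +-108 mm, top at 124 mm.
- lamp (a point): Middle of the underside of the fixed lamp bar over the back of the carousel, 295 mm above the bench: 30 mm deep (x), 270 mm long (y), axes as the stand, on posts 25 mm behind it at y = +-120 mm. It is in the way of a gripper coming straight down on the knob; come along the knob's leaning axis.
- cradle (a joint): Tip angle (rad). 0 = rest, carousel axis leaning 20 degrees from vertical towards the stand's -x; growing = leaning further towards the tray, stop at 0.36 (41 degrees). A spring returns it to 0 when let go; fully tipped it takes about 7 N at the knob. A sleeve at the spout may roll out past about 0.1, surely near the stop (0.32 and more).
- carousel (a joint): Turn about its leaning axis (rad), counter-clockwise positive seen from above; about 0 at the start, range -3 to 3; friction 0.05 N m, stays where left. 7 compartments 0.898 rad apart, 32 mm wide, floors sloping down to the hub. A compartment at angle A from the spout (counter-clockwise) at joint 0 is in line with the spout at joint -A. Aim within 0.05.
- spout (a point): Middle of the spout's mouth, the only gap (50 mm) in the fixed aluminium fence round the compartments; it tips with the cradle. Own z along the carousel's axis, own -x outwards. The fence has radius 83 mm, its top 46 mm above the carousel's centre along the axis.
- knob (a point): Grip point of the carousel's black knob: on the carousel's axis, 64 mm along it from its centre. The knob is a bar 14 mm thick (own x, pinch it this way) and 42 mm long (own y), from 28 to 84 mm along the axis. Own z = the axis, up out of the carousel. Turns with the carousel, tips with the cradle.
- hub (a point): Centre of the carousel's hub (radius 28 mm), on its axis 20 mm above the carousel's centre. A sleeve in the wheel has its centre 40 to 75 mm from here; one in the tray is more than 100 mm away.
- tray (a point): Middle of the floor of the steel catch tray in front of and below the spout, 6 mm above the bench, axes as the stand. Inside 122 mm (x) by 96 mm (y), end wall 45 mm high.
- mat_top (a point): Centre of the top of the square black rubber job mat, 80 x 80 x 4 mm, to the robot's right. Exactly one worn sleeve stands on it, near its centre: the pattern to be matched.
- sleeve20_center (a point): Centre of the new plain brass sleeve of 20 mm diameter and 30 mm length (short cylinder, dark bore), lying across a compartment of the carousel, free to roll outwards. Only the position is meaningful.
- sleeve24_center (a point): Centre of the new plain brass sleeve of 24 mm diameter and 30 mm length (short cylinder, dark bore), lying across a compartment of the carousel, free to roll outwards. Only the position is meaningful.
- sleeve28_center (a point): Centre of the new plain brass sleeve of 28 mm diameter and 30 mm length (short cylinder, dark bore), lying across a compartment of the carousel, free to roll outwards. Only the position is meaningful.
- sleeve32_center (a point): Centre of the new plain brass sleeve of 32 mm diameter and 30 mm length (short cylinder, dark bore), lying across a compartment of the carousel, free to roll outwards. Only the position is meaningful.
- worn20_center (a point): Centre (15 mm above its foot) of the worn brass sleeve of 20 mm diameter, 30 mm tall, standing upright; one of the four stands on the job mat, the other three on a light wooden board to the robot's left (220 x 70 x 4 mm); which is where differs.
- worn24_center (a point): Centre (15 mm above its foot) of the worn brass sleeve of 24 mm diameter, 30 mm tall, standing upright; one of the four stands on the job mat, the other three on a light wooden board to the robot's left (220 x 70 x 4 mm); which is where differs.
- worn28_center (a point): Centre (15 mm above its foot) of the worn brass sleeve of 28 mm diameter, 30 mm tall, standing upright; one of the four stands on the job mat, the other three on a light wooden board to the robot's left (220 x 70 x 4 mm); which is where differs.
- worn32_center (a point): Centre (15 mm above its foot) of the worn brass sleeve of 32 mm diameter, 30 mm tall, standing upright; one of the four stands on the job mat, the other three on a light wooden board to the robot's left (220 x 70 x 4 mm); which is where differs.
- padlock_center (a point): Bystander: loose brass padlock, body 45 x 22 x 40 mm, standing shackle up (72 mm high in all); point 20 mm above its foot.
- screwdriver: Bystander: loose screwdriver lying on the bench; origin under its middle.
- spraycan: Bystander: loose spray can, 60 mm diameter, 160 mm tall, standing; origin at the centre of its foot.

How it is judged:
By the outcome, as a careful person would: the job done as asked, in the order asked, and still so for the second after the job is handed in, with the robot touching nothing.
It also fails if it takes over 54 s, if anything falls off the work surface, if the arm or the gripper's body presses on something with over 40 N, if the wrist force passes 120 N, or if a joint passes its speed limit or range.

## Working session

There is one attempt and no reset: what is moved stays moved. The work goes in short steps, each a Python script; the robot and the scene stay as the last script left them, time stands still between calls to the robot, and variables do not carry over. Pictures are saved under pics/ and viewed, and the job is handed in when it is done.

```bash
mkdir -p pics; ls
python3 - <<'E'
from plant import robot
import cv2
for n in("scene","side","wrist"):
    print(n,robot.get_calibration(n)); cv2.imwrite(f"pics/{n}0.png",robot.grab_frame(n))
print(robot.observe())
E
```

```text
pics
scene {'vertical_fov': 50.10577661603336, 'cx': 286.7787926612607, 'cy': 215.48657537603103, 'rvec': array([ 2.81776805,  0.14057555, -0.0124538 ]), 'tvec': array([-0.5572099 , -0.01282969,  1.73052946])}
side {'vertical_fov': 52.72132564676018, 'cx': 281.2373298878065, 'cy': 211.47567455497912, 'rvec': array([ 0.43573526, -2.60663641,  1.3546548 ]), 'tvec': array([0.53293378, 0.26620345, 1.23774267])}
wrist {'vertical_fov': 59.03500726272809, 'cx': 279.03528228024453, 'cy': 213.03160889673035, 'rvec': array([-2.41510978,  1.53576824,  0.25007478]), 'tvec': array([-0.59939126, -0.04110362,  0.38094565])}
{'time': 0.15, 'q': array([-7.74464725e+01,  5.99053761e+00,  5.53921745e+00,  8.96043578e+01,
       -7.81988061e-04,  7.75271110e+01]), 'qvel': array([-0.02279094, -0.07183935,  0.17068308,  0.04237614,  0.03357159,
        0.05127103]), 'joint_torque': array([ 2.18837871e-03, -5.57359171e+01,  5.04005206e+01,  1.25470533e-02,
       -2.03386526e-04,  1.51026677e-05]), 'tool_pos': array([ 0.25379339, -0.54349354,  0.30332166]), 'tcp_rot': array([-1.79945467e+02, -1.12616667e-02,  2.50264115e+01]), 'ft_force': array([-0.12097373,  0.17942651,  0.28887061]), 'torque': array([0.02337781, 0.01535988, 0.03087647]), 'gripper_width': 0.08509618722031861}
```

View pics/scene0.png

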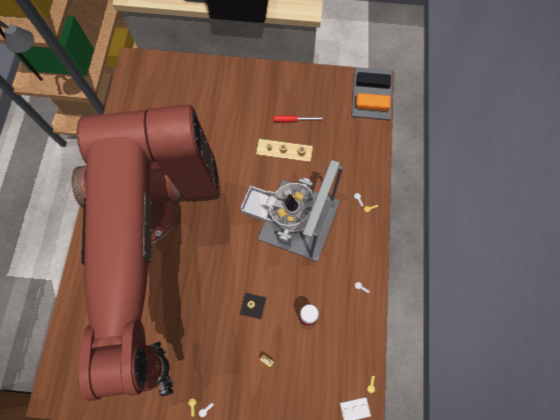

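View pics/side0.png

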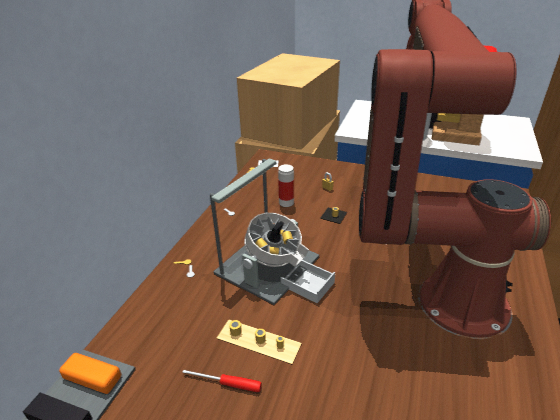

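View pics/wrist0.png

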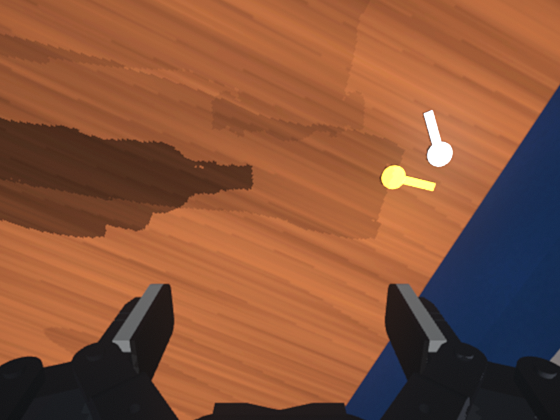

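```bash
cat > h.py <<'E'
import numpy as np, cv2
from plant import robot
def cam(n,c=None):
    c=c or robot.get_calibration(n); f=210/np.tan(np.radians(c['vertical_fov']/2))
    K=np.array([[f,0,c['cx']],[0,f,c['cy']],[0,0,1.]]); R=cv2.Rodrigues(np.array(c['rvec']))[0]; return K,R,np.array(c['tvec']).reshape(3)
def ray(C,uv):
    K,R,t=C; d=R.T@np.linalg.inv(K)@np.array([uv[0],uv[1],1.]); return -R.T@t, d/np.linalg.norm(d)
def onz(C,uv,z=0):
    o,d=ray(C,uv); return o+d*(z-o[2])/d[2]
def proj(C,P):
    K,R,t=C; p=(R@np.atleast_2d(P).T).T+t; p=p@K.T; return p[:,:2]/p[:,2:]
E
python3 - <<'E'
from h import *
C=cam("scene")
for n,uv in dict(mat=(253,305),board=(285,150),can=(309,315),lock=(266,360),tray=(260,204),drv=(298,119)).items(): print(n,onz(C,uv))
print('knob',onz(C,(291,202),.165))
o=robot.observe(); W=cam("wrist"); R=W[1];print('wristcam',-R.T@R@np.zeros(3)-R.T@W[2],o['tool_pos'],R)
im=cv2.imread('pics/scene0.png'); cv2.imwrite('pics/s1.png',cv2.resize(im[140:275,230:350],None,fx=5,fy=4.4 if 0 else 5,interpolation=2)[:600])
im=cv2.imread('pics/side0.png'); cv2.imwrite('pics/s2.png',cv2.resize(im[200:300,210:340],None,fx=6,fy=6,interpolation=2)[:600])
E
```

```text
mat [ 0.46787034 -0.30851352  0.        ]
board [0.52108276 0.31984993 0.        ]
can [ 0.67210259 -0.32378722  0.        ]
lock [ 0.53591406 -0.49177699  0.        ]
tray [4.47643441e-01 7.89682254e-02 2.22044605e-16]
drv [0.56054264 0.46700421 0.        ]
knob [0.56974823 0.03906448 0.165     ]
wristcam [ 0.32753137 -0.50928658  0.37354168] [ 0.25379339 -0.54349354  0.30332166] [[ 0.42385788 -0.9057272  -0.00165503]
 [-0.85953364 -0.40281522  0.31455019]
 [-0.28556334 -0.13190202 -0.9492394 ]]
```

View pics/s1.png

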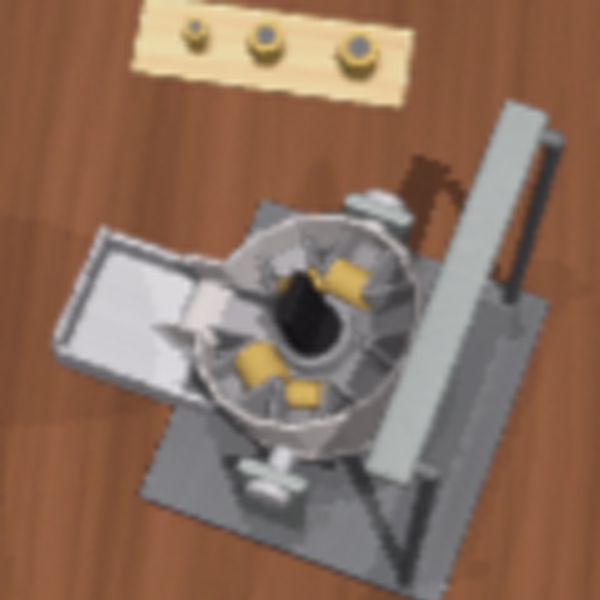

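View pics/s2.png

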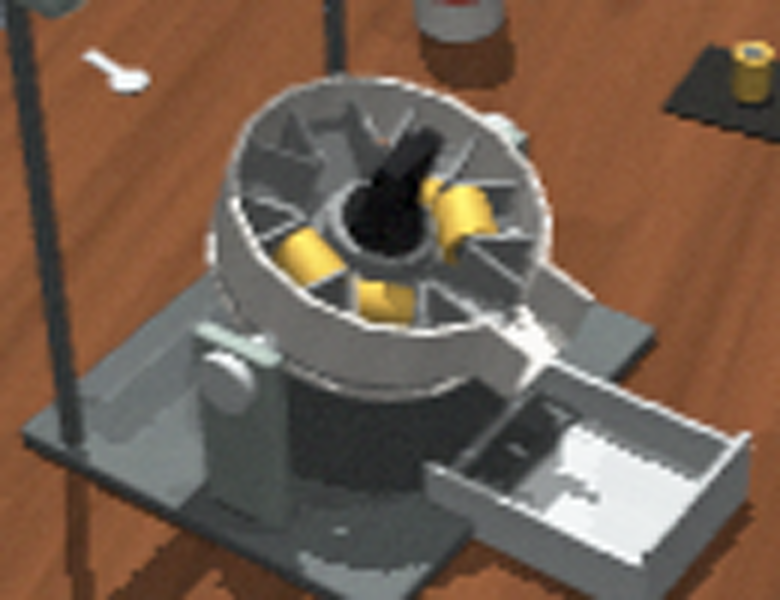

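Run:
```python
from h import *
for y in (-30,0,30,60): print(y, robot.ik([.52,-.309,.33],[180,0,y]), robot.ik([.5,.3,.36],[180,0,y]))
robot.move_pose([.51,-.309,.30],[180,0,0])
np.save('c_mat.npy',robot.get_calibration('wrist'),allow_pickle=True); cv2.imwrite('pics/mat.png',robot.grab_frame('wrist')); print(robot.observe()['time'])
```

```text
-30 [-43.09202676   7.28468224   9.70644848  92.42176623   0.
 166.90797324] [  18.12182079    4.20028318    9.57923956   95.37895638    0.
 -131.87817921]
0 [-43.09202676   7.28468224   9.70644848  92.42176623   0.
 136.90797324] [  18.12182079    4.20028318    9.57923956   95.37895638    0.
 -161.87817921]
30 [-43.09202676   7.28468224   9.70644848  92.42176623   0.
 106.90797324] [ 18.12182079   4.20028318   9.57923956  95.37895638   0.
 168.12182079]
60 [-43.09202676   7.28468224   9.70644848  92.42176623   0.
  76.90797324] [ 18.12182079   4.20028318   9.57923956  95.37895638   0.
 138.12182079]
1.5083
```

View pics/mat.png

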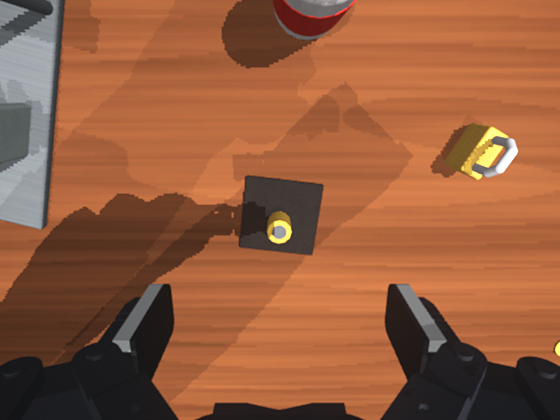

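Run:
```python
from h import *
b=[onz(cam('scene'),(285,150))]
im=cv2.imread('pics/mat.png'); cv2.imwrite('pics/mat2.png',cv2.resize(im[170:260,230:330],None,fx=6,fy=6,interpolation=2))
# board picture: camera robot-side, high
robot.move_pose([.40,-.10,.45],[180,0,180])
print(robot.observe()['time'])
robot.move_pose([.47,.31,.33],[180,0,210])
np.save('c_board.npy',robot.get_calibration('wrist'),allow_pickle=True); im=robot.grab_frame('wrist');cv2.imwrite('pics/board.png',im); print(robot.observe()['time'])
```

```text
4.0
5.6417
```

View pics/mat2.png

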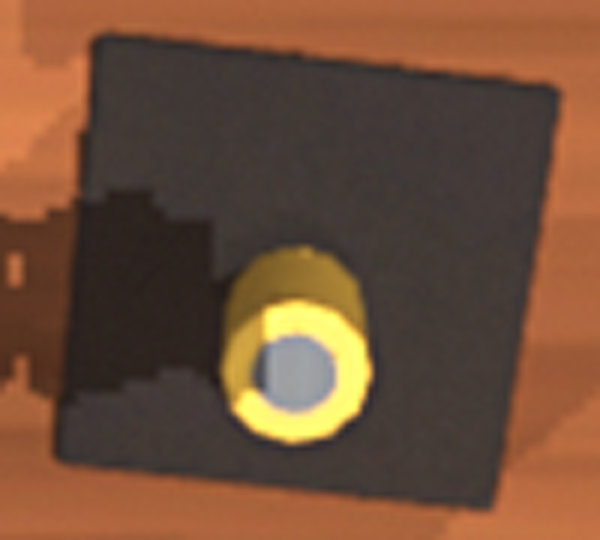

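View pics/board.png

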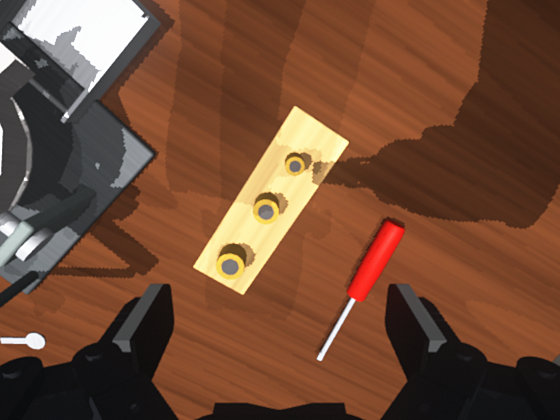

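Run:
```python
from h import *
C=cam(0,np.load('c_mat.npy',allow_pickle=True).item())
g=lambda u,v:(230+u/6-.4,170+v/6-.4)
print('mat sleeve',1e3*np.linalg.norm(onz(C,g(222,368),.034)-onz(C,g(373,368),.034)),onz(C,g(297,370),.034))
print('vert',1e3*np.linalg.norm(onz(C,g(297,298),.034)-onz(C,g(297,443),.034)))
q=[onz(C,g(*p),.004) for p in[(93,35),(560,90),(492,510),(55,460)]]
print('mat sides',[round(1e3*np.linalg.norm(q[i]-q[i-1]),1) for i in range(4)], np.mean(q,0))
C=cam(0,np.load('c_board.npy',allow_pickle=True).item())
im=cv2.imread('pics/board.png');hsv=cv2.cvtColor(im,cv2.COLOR_BGR2HSV)
cv2.imwrite('pics/b2.png',cv2.resize(im[140:290,200:320],None,fx=5,fy=4*1.25,interpolation=2)[:600])
```

```text
mat sleeve 24.423909153547626 [ 0.46063733 -0.30966222  0.034     ]
vert 25.138262933291134
mat sides [np.float64(77.9), np.float64(79.2), np.float64(78.3), np.float64(79.0)] [ 0.46567301 -0.31017522  0.004     ]
```

View pics/b2.png

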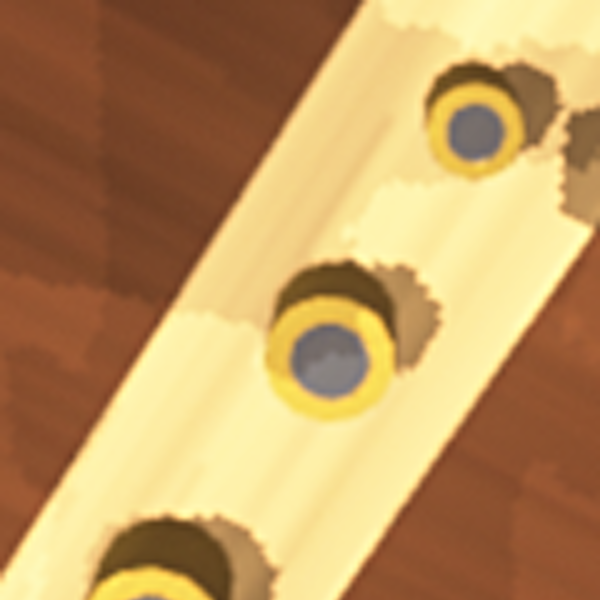

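Run:
```python
from h import *
C=cam(0,np.load('c_board.npy',allow_pickle=True).item())
g=lambda u,v:(200+u/5-.4,140+v/5-.4)
w=lambda a,b,v:1e3*np.linalg.norm(onz(C,g(a,v),.034)-onz(C,g(b,v),.034))
print(w(426,525,130),w(265,397,357))
im=cv2.imread('pics/board.png')
cv2.imwrite('pics/b3.png',cv2.resize(im[230:290,200:280],None,fx=8,fy=8,interpolation=2)[:600])
# view carousel
psi=np.radians(-20); xs=np.array([np.cos(psi),np.sin(psi),0]); 
from scipy.spatial.transform import Rotation as Ro
u=-np.sin(np.radians(20))*xs+np.array([0,0,np.cos(np.radians(20))])
z=-u; y=np.cross([0,0,1],xs); 
knob=np.array([.57,.039,.165])
for tz in (u, np.array([0,0,1.])):
  z=-tz; x=np.cross(y,z)
  for s in (1,-1):
    Rm=np.column_stack([s*x,s*y,z]); rpy=Ro.from_matrix(Rm).as_euler('xyz',degrees=True)
    for d in (.2,.25,.3): print(s,d,s*x,rpy,robot.ik(knob+u*d,rpy))
```

```text
19.785031717120297 27.452041401676585
1 0.2 [-0.88302222  0.3213938  -0.34202014] [180.  20. 160.] [ -5.399931   -29.49138495 -22.64164133  77.446602    -4.94579204
  13.75401969]
1 0.25 [-0.88302222  0.3213938  -0.34202014] [180.  20. 160.] [ -4.79070567 -30.03261059 -17.98119808  82.69902598  -5.1479317
  14.33096982]
1 0.3 [-0.88302222  0.3213938  -0.34202014] [180.  20. 160.] [ -4.13221151 -29.76799026 -12.63111215  87.84166585  -5.36583379
  14.95499111]
-1 0.2 [ 0.88302222 -0.3213938   0.34202014] [180. -20. -20.] [  -5.399931    -29.49138495  -22.64164133   77.446602     -4.94579204
 -166.24598031]
-1 0.25 [ 0.88302222 -0.3213938   0.34202014] [180. -20. -20.] [  -4.79070567  -30.03261059  -17.98119808   82.69902598   -5.1479317
 -165.66903018]
-1 0.3 [ 0.88302222 -0.3213938   0.34202014] [180. -20. -20.] [  -4.13221151  -29.76799026  -12.63111215   87.84166585   -5.36583379
 -165.04500889]
1 0.2 [-0.93969262  0.34202014  0.        ] [180.   0. 160.] [-7.70085954 -8.82444867 -3.86419437 94.96025431  0.         12.29914046]
1 0.25 [-0.93969262  0.34202014  0.        ] [180.   0. 160.] [ -7.26292791  -9.74471437   0.29640162 100.04111599   0.
  12.73707209]
1 0.3 [-0.93969262  0.34202014  0.        ] [180.   0. 160.] [ -6.79427693  -9.90098372   5.26388574 105.16486947   0.
  13.20572307]
-1 0.2 [ 0.93969262 -0.34202014 -0.        ] [180.   0. -20.] [  -7.70085954   -8.82444867   -3.86419437   94.96025431    0.
 -167.70085954]
-1 0.25 [ 0.93969262 -0.34202014 -0.        ] [180.   0. -20.] [  -7.26292791   -9.74471437    0.29640162  100.04111599    0.
 -167.26292791]
-1 0.3 [ 0.93969262 -0.34202014 -0.        ] [180.   0. -20.] [  -6.79427693   -9.90098372    5.26388574  105.16486947    0.
 -166.79427693]
```

View pics/b3.png

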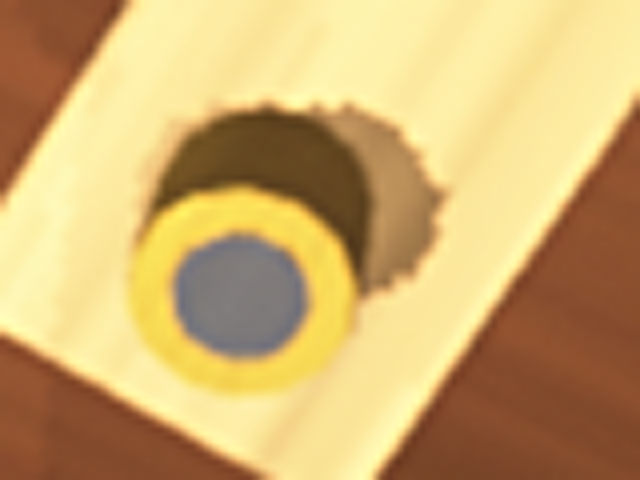

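Run:
```python
from h import *
robot.line_to([.44,.25,.42],vel=.25)
robot.move_pose(np.array([.57,.039,.165])+.25*np.array([-.3214,.117,.9397]),[180,20,160])
np.save('c_car.npy',robot.get_calibration('wrist'),allow_pickle=True); im=robot.grab_frame('wrist');cv2.imwrite('pics/car.png',im); print(robot.observe()['time'])
cv2.imwrite('pics/car_b.png',cv2.resize(im,(800,600),interpolation=2))
```

```text
7.1083
```

View pics/car_b.png

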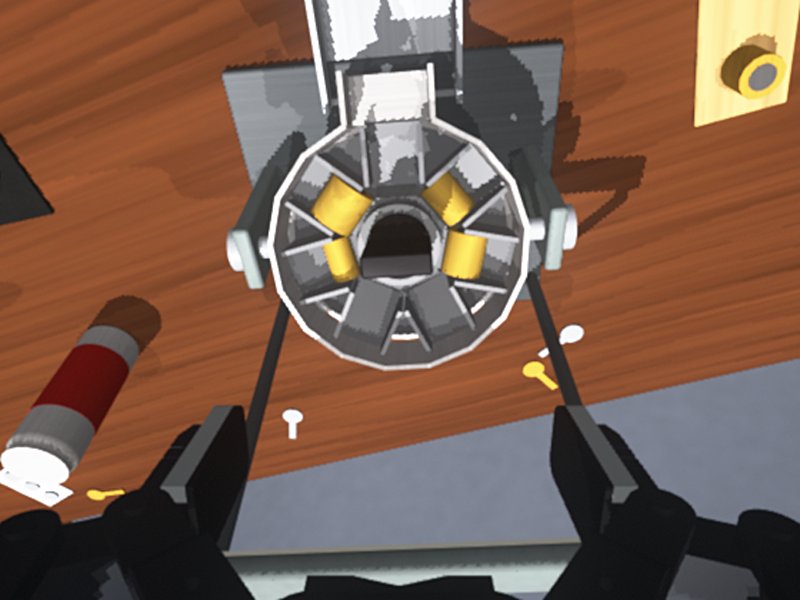

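Run:
```python
import cv2
im=cv2.imread('pics/car.png'); cv2.imwrite('pics/car_z.png',cv2.resize(im[30:265,165:420],None,fx=3.1,fy=3.1/1.25*1.0*1.25 if 0 else 2.5,interpolation=2)[:600])
cv2.imwrite('pics/car_s.png',cv2.resize(im[110:210,205:355],None,fx=5.3,fy=5.3,interpolation=2)[:600,:800])
```

```text
(no output)
```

View pics/car_s.png

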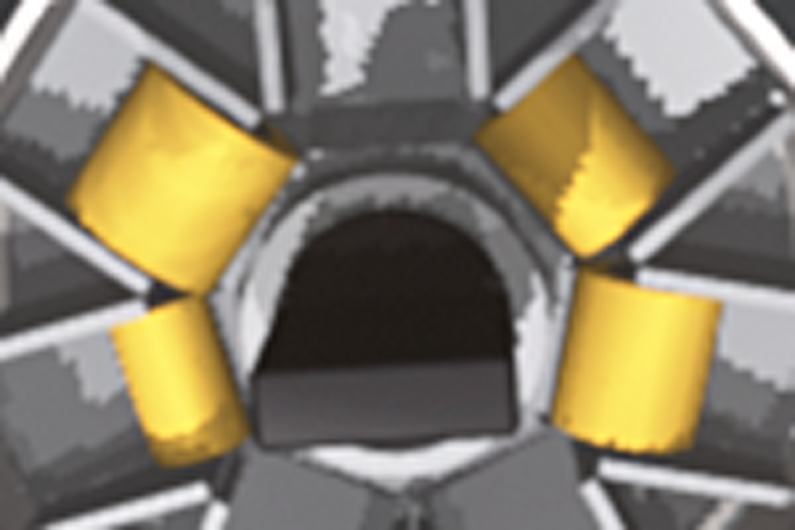

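View pics/car_z.png

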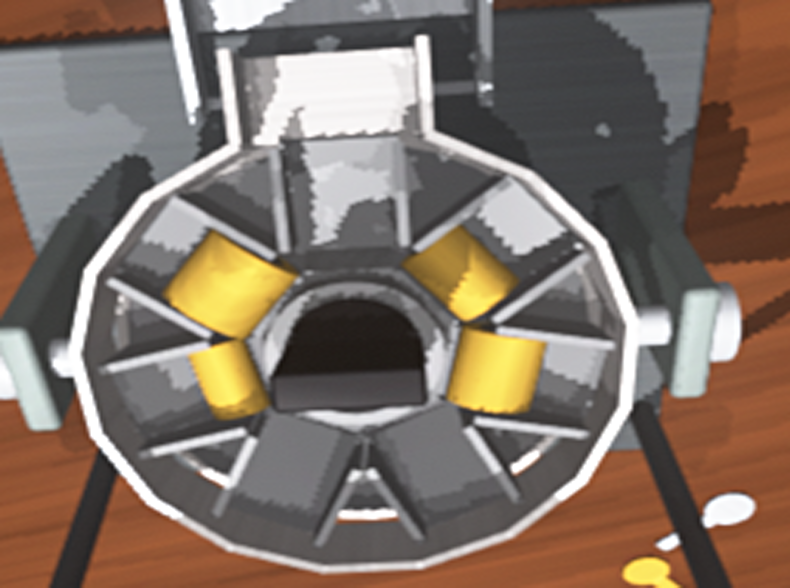

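```bash
cat > fit.py <<'E'
from h import *
from scipy.optimize import least_squares
C=cam(0,np.load('c_car.npy',allow_pickle=True).item())
rim=np.array([(90,270),(70,350),(98,440),(165,510),(235,550),(325,570),(425,562),(515,540),(580,480),(625,410),(632,325),(603,245),(540,165),(430,133),(240,148),(160,185)])/[3.1,2.5]+[165,30]
pl=np.array([(222,72),(563,42)])/1.42857
def frame(p,tip=0):
    x,y,psi=p[:3]; X=np.array([np.cos(psi),np.sin(psi),0]);Y=np.array([-np.sin(psi),np.cos(psi),0]);Z=np.array([0,0,1.])
    a=np.radians(20)+tip
    u=-np.sin(a)*X+np.cos(a)*Z; e=np.cos(a)*X+np.sin(a)*Z
    return np.array([x,y,0]),X,Y,Z,u,e,np.array([x,y,.105])
def res(p):
    O,X,Y,Z,u,e,c=frame(p); K,R,t=C
    r=[]
    for uv in rim:
        o,d=ray(C,uv); s=((c+.046*u-o)@u)/(d@u); P=o+d*s-c; r.append(np.hypot(P@e,P@Y)-p[4])
    for uv,s in zip(pl,(-1,1)):
        P=onz(C,uv,.012)-O; r+= [P@X-p[3],P@Y-s*.13]
    return r
if __name__=='__main__':
    f=least_squares(res,[.58,.04,-.35,-.12,.083],loss='soft_l1',f_scale=.002); print(f.x,np.degrees(f.x[2])); print(np.round(np.array(res(f.x))*1e3,1)); np.save('p.npy',f.x)
    O,X,Y,Z,u,e,c=frame(f.x)
    print(proj(C,[c+.084*u+.021*s*Y+.007*q*e for s in(-1,1) for q in(-1,1)])*1.42857)
    print('angles', u,e)
    S=cam('scene'); print('scene knob', proj(S,[c+.084*u]))
E
python3 fit.py
```

```text
[ 0.58461403  0.0362806  -0.26478697 -0.1003961   0.08345336] -15.171175619874065
[-0.   0.9  0.2 -0.6  0.2  0.1 -1.   2.7 -0.7 -0.2 -0.8 -0.3  3.8 -0.2
 -1.5  0.   0.1  2.4 -0.1 -1.6]
[[359.13901964 256.31855468]
 [361.5186938  279.7652492 ]
 [432.26253829 251.31066288]
 [433.62037862 274.98793602]]
angles [-0.33010015  0.08950792  0.93969262] [ 0.90694271 -0.245921    0.34202014]
scene knob [[287.52187508 198.4928606 ]]
```

```bash
cat > slv.py <<'E'
from fit import *
p=np.load('p.npy'); O,X,Y,Z,u,e,c=frame(p)
im=cv2.imread('pics/car.png'); hsv=cv2.cvtColor(im,cv2.COLOR_BGR2HSV)
m=((hsv[...,0]>15)&(hsv[...,0]<33)&(hsv[...,1]>130)&(hsv[...,2]>60)).astype(np.uint8)
m[:110]=0;m[205:]=0;m[:,:215]=0;m[:,350:]=0
n,lab,st,cen=cv2.connectedComponentsWithStats(m)
th=np.linspace(0,2*np.pi,40)
from scipy.optimize import minimize
for i in range(1,n):
    if st[i,4]<100: continue
    P0=None; o,d=ray(C,cen[i]); s=((c+.025*u-o)@u)/(d@u); P=o+d*s-c
    A=np.arctan2(-(P@Y),-(P@e)); A=np.round(A/.8976)*.8976   # CCW: spout -e, towards -Y
    rd=-np.cos(A)*e-np.sin(A)*Y; tg=np.cross(u,rd)
    mk=cv2.resize((lab==i).astype(np.uint8)*255,None,fx=4,fy=4,interpolation=1)>127
    def hull(D,r,h):
        P=[c+r*rd+h*u+s*.015*tg+D/2*(np.cos(t)*rd+np.sin(t)*u) for s in(-1,1) for t in th]
        q=(proj(C,P)+.5)*4-.5; k=np.zeros(mk.shape,np.uint8); cv2.fillConvexPoly(k,cv2.convexHull(np.round(q).astype(np.int32)),1); return k>0
    out=[]
    for D in(.02,.024,.028,.032):
        best=max(((hull(D,r,h)&mk).sum()/(hull(D,r,h)|mk).sum(),r,h) for r in np.arange(.034,.075,.002) for h in np.arange(.0,.045,.003))
        out.append((int(D*1e3),)+tuple(np.round(best,3)))
    print(cen[i].round(1),'A',round(A,3),st[i,4],out)
E
python3 slv.py
```

```text
[313.6 139.4] A -0.898 760 [(20, np.float64(0.825), np.float64(0.044), np.float64(0.021)), (24, np.float64(0.898), np.float64(0.044), np.float64(0.012)), (28, np.float64(0.775), np.float64(0.042), np.float64(0.009)), (32, np.float64(0.682), np.float64(0.042), np.float64(0.006))]
[238.2 156.9] A 0.898 1605 [(20, np.float64(0.439), np.float64(0.044), np.float64(0.036)), (24, np.float64(0.517), np.float64(0.044), np.float64(0.042)), (28, np.float64(0.588), np.float64(0.046), np.float64(0.042)), (32, np.float64(0.603), np.float64(0.048), np.float64(0.021))]
[324.1 178.4] A -1.795 832 [(20, np.float64(0.724), np.float64(0.042), np.float64(0.024)), (24, np.float64(0.832), np.float64(0.044), np.float64(0.024)), (28, np.float64(0.841), np.float64(0.046), np.float64(0.015)), (32, np.float64(0.737), np.float64(0.044), np.float64(0.015))]
```

```bash
cat > mv.py <<'E'
from fit import *
from scipy.spatial.transform import Rotation as Ro
def pose(p,s,joint,tip=0):
    O,X,Y,Z,u,e,c=frame(p,tip); r=Ro.from_rotvec(u*joint).as_matrix()
    x=r@Y; z=-u; y=np.cross(z,x)
    return c+s*u, Ro.from_matrix(np.column_stack([x,y,z])).as_euler('xyz',degrees=True)
E
python3 - <<'E'
from mv import *
S=cam('scene'); p=np.load('p.npy'); O,X,Y,Z,u,e,c=frame(p)
for q in [(510,100),(548,112),(405,482),(368,470)]:
    P=onz(S,(230+q[0]/5,140+q[1]/5),.31)-O; print('lamp',P@X,P@Y)
for s,j,t in [(.25,0,0),(.122,0,0),(.122,.45,0),(.122,.898,0),(.122,.898,.2),(.122,.898,.36)]:
    P,o=pose(p,s,j,t); print(P.round(3),o.round(1),robot.ik(P,o))
P,o=pose(p,.24,0); t0=robot.observe()['time']
robot.move_pose(P,o); robot.set_gripper(.05)
t1=robot.observe()['time']
np.save('c2.npy',robot.get_calibration('wrist'),allow_pickle=True); im=robot.grab_frame('wrist'); cv2.imwrite('pics/k2.png',im)
C2=cam(0,np.load('c2.npy',allow_pickle=True).item())
for a in (-1,1):
  for b in(-1,1):
    q=proj(C2,[c+.084*u+.021*a*Y+.007*b*e])[0]; cv2.circle(im,tuple(np.round(q).astype(int)),2,(0,0,255),-1)
rimm=[c+.046*u+.0834*(np.cos(t)*e+np.sin(t)*Y) for t in np.linspace(0,6.28,200)]
for q in proj(C2,rimm): cv2.circle(im,tuple(np.round(q).astype(int)),1,(0,255,0),-1)
cv2.imwrite('pics/k2o.png',im); print(t0,t1)
E
```

```text
lamp 0.07489812948722724 0.1326089274099518
lamp 0.10080762662995348 0.1333660959748613
lamp 0.09867700387954989 -0.13504153925030776
lamp 0.07474950280312778 -0.13597304163469384
[0.502 0.059 0.34 ] [160.    0.   74.8] [ -6.85798334 -31.50338612 -25.42922887  76.26788462  -2.83446968
  97.81824038]
[0.544 0.047 0.22 ] [160.    0.   74.8] [ -7.65353402 -25.1656482  -33.47167715  61.85240956  -2.56467022
  97.0690038 ]
[0.544 0.047 0.22 ] [161.9   8.6  99.2] [ -7.65353402 -25.1656482  -33.47167715  61.85240956  -2.56467022
  71.28590302]
[0.544 0.047 0.22 ] [167.2  15.5 124.5] [ -7.65353402 -25.1656482  -33.47167715  61.85240956  -2.56467022
  45.61739379]
[0.523 0.053 0.209] [159.1  24.1 121.8] [ -6.44504221 -42.75486193 -49.47832593  52.11355878  -4.54125533
  46.00755184]
[0.508 0.057 0.198] [151.9  30.6 118.4] None
7.1083 8.8583
```

View pics/k2o.png

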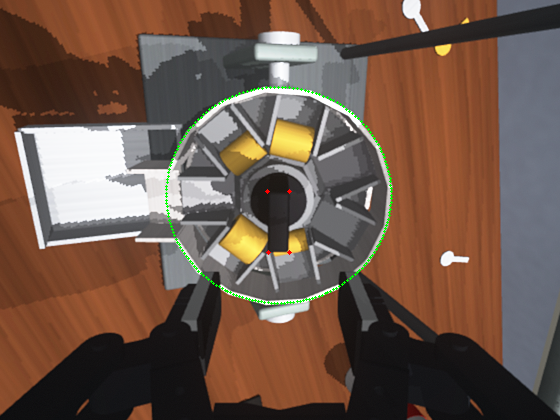

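```bash
cat >> mv.py <<'E'
def pose2(p,g,joint,tip,psi):
    # g: grasp point height on axis; psi: tilt of tool about knob x so the body leans to -y'
    O,X,Y,Z,u,e,c=frame(p,tip); r=Ro.from_rotvec(u*joint).as_matrix()
    y1=r@Y; x1=r@e
    z=-(np.cos(psi)*u-np.sin(psi)*y1); x=np.cos(psi)*y1+np.sin(psi)*u
    y=np.cross(z,x)
    return c+g*u-.054*z, Ro.from_matrix(np.column_stack([x,y,z])).as_euler('xyz',degrees=True), z
E
python3 - <<'E'
from mv import *
p=np.load('p.npy')
for g in (.064,.07):
 for psi in (0,5,10,15,20,25):
  s=''
  for tip in (0,.2,.28,.32,.34,.36):
    P,o,z=pose2(p,g,.898,tip,np.radians(psi)); q=robot.ik(P,o); s+=' | '+('None' if q is None else ' '.join('%.0f'%v for v in q))
  print(g,psi,s)
E
```

```text
0.064 0  | -8 -25 -34 61 -3 46 | -6 -42 -50 52 -5 46 | None | None | None | None
0.064 5  | -10 -21 -30 65 2 44 | -9 -39 -46 55 0 44 | -9 -46 -52 51 -0 44 | None | None | None
0.064 10  | -12 -17 -26 69 6 41 | -11 -34 -42 58 5 42 | -11 -42 -49 55 4 42 | -11 -46 -52 53 4 42 | -11 -48 -53 52 4 42 | None
0.064 15  | -14 -13 -22 72 9 39 | -14 -30 -38 62 9 39 | -13 -37 -44 58 9 39 | -13 -41 -48 56 8 39 | -13 -43 -49 56 8 39 | -13 -45 -51 55 8 39
0.064 20  | -15 -8 -18 76 12 37 | -15 -25 -34 66 12 37 | -15 -32 -40 62 12 37 | -15 -36 -43 60 12 37 | -15 -37 -45 59 12 37 | -15 -39 -47 58 12 37
0.064 25  | -17 -3 -14 80 15 34 | -17 -20 -29 69 16 34 | -17 -27 -36 65 16 34 | -17 -30 -39 63 16 34 | -17 -32 -41 62 16 34 | -17 -34 -42 62 16 34
0.07 0  | -8 -25 -33 62 -3 46 | -6 -43 -49 52 -5 46 | None | None | None | None
0.07 5  | -10 -22 -30 66 2 44 | -9 -39 -46 56 0 44 | -9 -47 -52 52 -0 44 | None | None | None
0.07 10  | -12 -18 -26 69 6 41 | -11 -35 -42 59 5 42 | -11 -43 -49 56 4 42 | -11 -47 -52 54 4 42 | None | None
0.07 15  | -14 -13 -22 73 9 39 | -13 -30 -38 63 9 39 | -13 -38 -44 59 9 39 | -13 -42 -48 57 8 39 | -13 -44 -49 56 8 39 | -13 -46 -51 56 8 39
0.07 20  | -15 -9 -18 77 12 37 | -15 -26 -34 66 12 37 | -15 -33 -40 62 12 37 | -15 -36 -43 61 12 37 | -15 -38 -45 60 12 37 | -16 -40 -47 59 12 37
0.07 25  | -17 -4 -13 81 15 34 | -17 -20 -29 70 16 34 | -17 -27 -36 66 16 34 | -17 -31 -39 64 16 34 | -17 -33 -41 63 16 34 | -17 -35 -42 62 16 34
```

Run:
```python
from mv import *
p=np.load('p.npy'); ps=np.radians(15)
P,o,z=pose2(p,.168,0,0,ps); print(P,o,robot.ik(P,o))
robot.line_to(P,vel=.1,rotation=o)
print('t',robot.observe()['time'])
P,o,z=pose2(p,.068,0,0,ps)
hit=robot.line_to(P,vel=.08,guard=12); ob=robot.observe(); print(hit,ob['time'],ob['tool_pos']-P,ob['ft_force'])
```

```text
[0.50828155 0.04249753 0.31188272] [159.35310351 -14.07609542  80.06501377] [-17.3538023  -35.14933847 -31.53073436  74.183395    15.73647232
  87.86915969]
t 9.3167
False 10.7167 [ 1.99052072e-04 -2.97418455e-05  6.47032021e-04] [0.08289098 0.08364031 0.50255132]
```

Run:
```python
from mv import *
robot.set_gripper(0.0); ob=robot.observe(); print(ob['time'],ob['gripper_width'],ob['ft_force'],ob['torque'])
cv2.imwrite('pics/g1.png',np.hstack([cv2.resize(robot.grab_frame('side')[140:340,180:380],(400,400)),cv2.resize(robot.grab_frame('wrist'),(400,300))[:300] if 0 else cv2.resize(robot.grab_frame('wrist'),(400,400))]))
```

```text
11.1333 0.013202713695311863 [-7.95890694 -0.5968891   5.65984346] [-0.09375589  1.39686419  0.22824657]
```

View pics/g1.png

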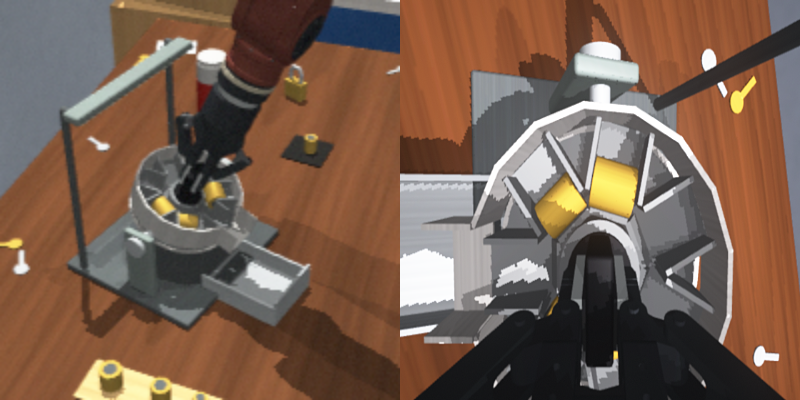

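Run:
```python
from mv import *
p=np.load('p.npy'); ps=np.radians(15)
t0=robot.observe()['time']
for j in np.linspace(0,.8976,7)[1:]:
    P,o,z=pose2(p,.068,j,.01,ps); robot.line_to(P,vel=.02,rotation=o); ob=robot.observe(); print(round(ob['time']-t0,2),ob['ft_force'].round(1),ob['torque'].round(2),ob['tool_pos']-P)
np.save('c3.npy',robot.get_calibration('wrist'),allow_pickle=True); im=robot.grab_frame('wrist'); cv2.imwrite('pics/r1.png',im)
cv2.imwrite('pics/r1s.png',cv2.resize(robot.grab_frame('side')[170:320,200:350],(600,600)))
```

```text
0.3 [-8.  -0.4  5.6] [0.06 1.72 0.28] [-3.42224026e-04  7.22545728e-05  2.91771044e-04]
0.6 [-9.4 -1.4  7.2] [-0.    1.93  0.33] [-4.03967199e-04  5.46092028e-05  2.72949351e-04]
0.9 [-10.3  -1.5   7.9] [0.05 2.03 0.28] [-5.13500559e-04  6.59054924e-05  2.31522862e-04]
1.2 [-11.2  -1.6   7.4] [-0.06  2.17  0.21] [-6.21915977e-04  4.16347751e-05  1.93323305e-04]
1.5 [-9.8 -1.6  7.9] [-0.11  2.25  0.25] [-7.23955603e-04 -1.03788914e-05  1.54803654e-04]
1.8 [-10.9  -2.    7.5] [-0.22  2.33  0.21] [-8.28929407e-04 -6.06929365e-05  1.00777031e-04]
```

View pics/r1.png

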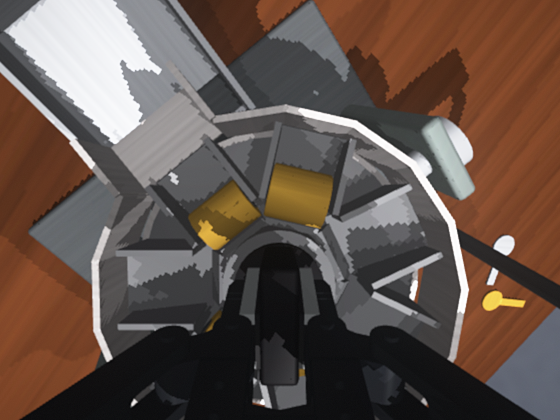

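View pics/r1s.png

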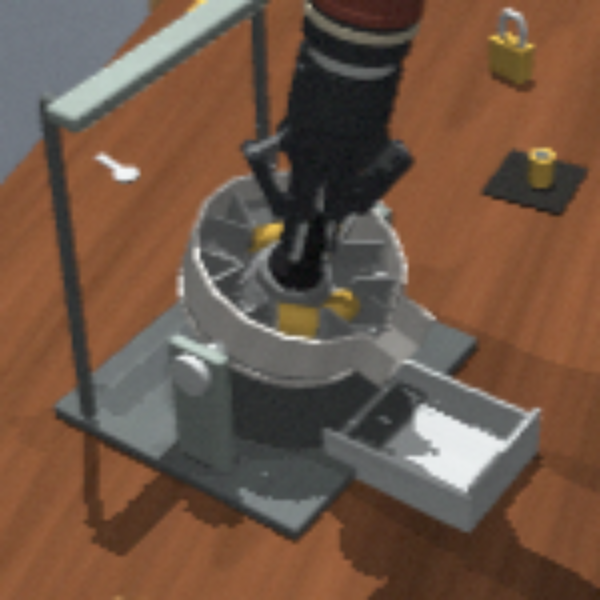

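Run:
```python
from mv import *
p=np.load('p.npy'); O,X,Y,Z,u,e,c=frame(p); C3=cam(0,np.load('c3.npy',allow_pickle=True).item())
im=cv2.imread('pics/r1.png')
def L(a,b,col):
    q=proj(C3,[a,b]); cv2.line(im,tuple(np.round(q[0]).astype(int)),tuple(np.round(q[1]).astype(int)),col,1)
for s in(-1,0,1):
    L(c+.03*u-.045*e+s*.016*Y,c+.03*u-.08*e+s*.016*Y,(0,0,255))
    L(c+.046*u-.08*e+s*.025*Y,c+.046*u-.11*e+s*.025*Y,(0,255,0))
for t in np.linspace(0,6.28,200): cv2.circle(im,tuple(np.round(proj(C3,[c+.046*u+.0834*(np.cos(t)*e+np.sin(t)*Y)])[0]).astype(int)),1,(0,255,0),-1)
cv2.imwrite('pics/r1o.png',cv2.resize(im[40:260,60:360],(800,587),interpolation=2))
```

```text
(no output)
```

View pics/r1o.png

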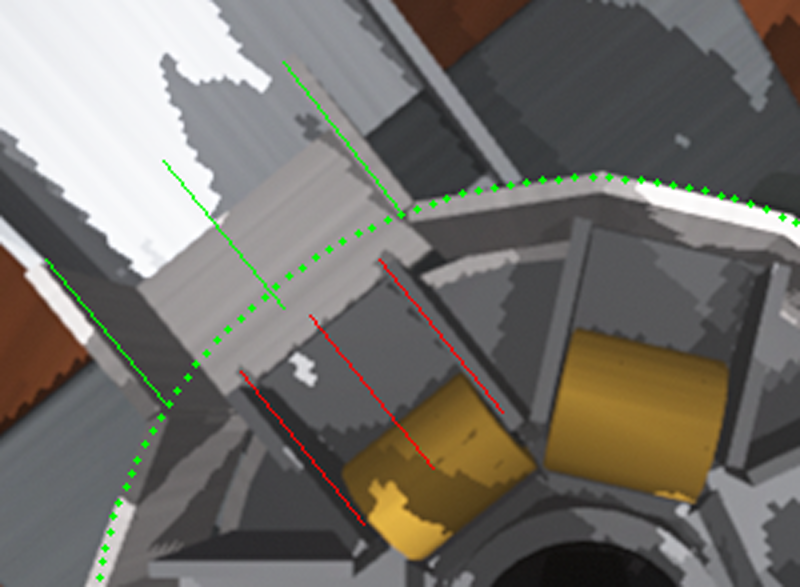

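Run:
```python
from mv import *
p=np.load('p.npy'); ps=np.radians(15)
t0=robot.observe()['time']
for tp in [.06,.12,.18,.24,.30,.345]:
    P,o,z=pose2(p,.068,.8976,tp,ps); robot.line_to(P,vel=.025,rotation=o); ob=robot.observe(); print(tp,round(ob['time']-t0,2),ob['ft_force'].round(1),ob['torque'].round(2),(ob['tool_pos']-P).round(4))
robot.pause(.5)
print(robot.observe()['time'])
cv2.imwrite('pics/t1.png',robot.grab_frame('wrist'))
cv2.imwrite('pics/t1s.png',cv2.resize(robot.grab_frame('side')[170:320,200:350],(600,600)))
```

```text
0.06 0.39 [-9.1 -1.5  6.2] [-0.23  1.95  0.04] [-0.0008 -0.0001  0.0001]
0.12 0.83 [-9.3 -1.3  6.2] [-0.2   2.06  0.05] [-0.0009 -0.0001  0.0001]
0.18 1.28 [-10.3  -1.8   6.4] [-0.18  2.18  0.01] [-0.0008 -0.0001  0.0001]
0.24 1.72 [-11.5  -1.6   6.6] [-0.16  2.28 -0.  ] [-0.0008 -0.      0.0001]
0.3 2.16 [-12.6  -1.8   7.8] [-0.18  2.43 -0.1 ] [-0.0008 -0.      0.0001]
0.345 2.53 [-14.4  -2.7   8.1] [-0.13  2.55 -0.15] [-0.0008 -0.      0.0001]
16.1583
```

View pics/t1.png

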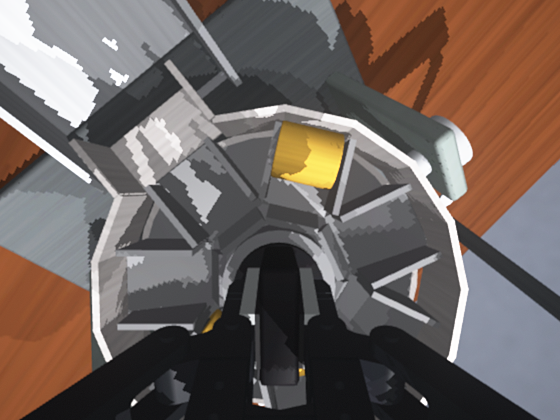

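View pics/t1s.png

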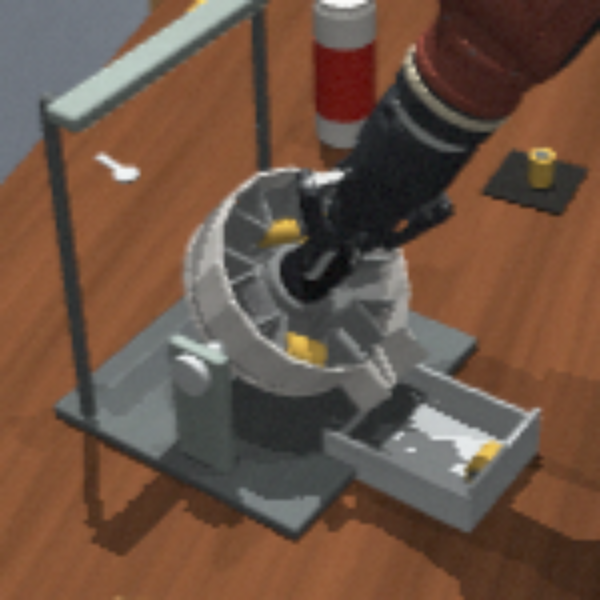

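The wanted compartment is empty in the wrist view (around pixel 205,185). The sleeve is in the tray (side crop around 485,458), and the 28 sleeve has rolled against the fence. Next I bring the carousel back slowly, release it and retreat.

Run:
```python
from mv import *
p=np.load('p.npy'); ps=np.radians(15)
for tp in [.28,.21,.14,.07,.005]:
    P,o,z=pose2(p,.068,.8976,tp,ps); robot.line_to(P,vel=.02,rotation=o)
robot.pause(.4); ob=robot.observe(); print(ob['time'],ob['ft_force'])
robot.set_gripper(.045); robot.pause(.2); ob=robot.observe(); print(ob['time'],ob['gripper_width'],ob['ft_force'])
cv2.imwrite('pics/e0.png',robot.grab_frame('wrist'))
P,o,z=pose2(p,.15,.8976,0,ps); robot.line_to(P,vel=.08)
P,o,z=pose2(p,.30,.8976,.25,ps); print(robot.ik(P,o)); 
O,X,Y,Z,u,e,c=frame(p); tp=robot.observe()['tool_pos']
try: robot.line_to(tp+np.array([0,0,.1])-.1*X,vel=.15)
except Exception as ex: print(ex)
robot.pause(.3)
print(robot.observe()['time'])
cv2.imwrite('pics/e1.png',robot.grab_frame('wrist'))
s=robot.grab_frame('side');cv2.imwrite('pics/e1s.png',cv2.resize(s[140:400,170:390],(660,600)))
cv2.imwrite('pics/e1c.png',robot.grab_frame('scene'))
```

```text
19.4667 [-10.35108681  -2.41776935   6.99751674]
20.075 0.04523569322968615 [ 0.23735216 -0.62360786  0.58145072]
None
22.6917
```

View pics/e1.png

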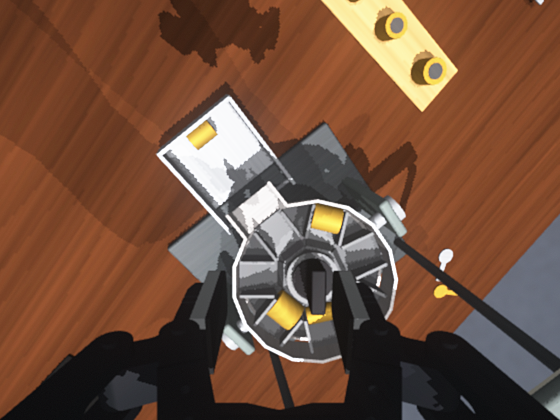

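View pics/e1s.png

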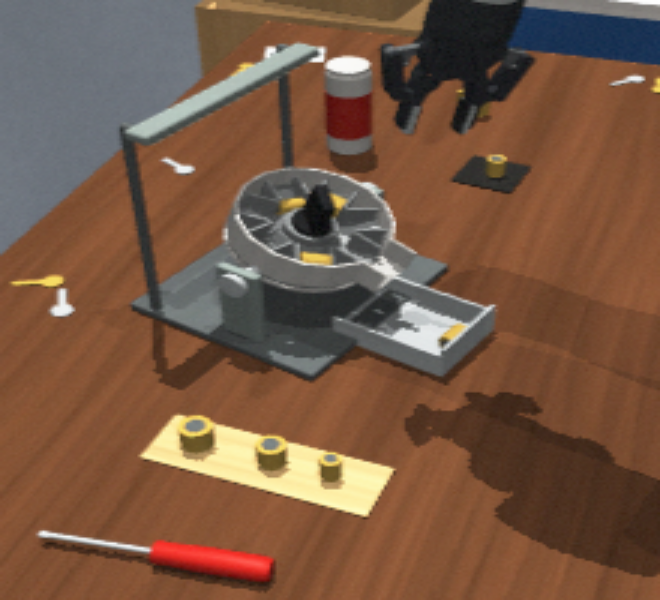

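Run:
```python
from mv import *
p=np.load('p.npy'); O,X,Y,Z,u,e,c=frame(p)
C=cam('wrist'); im=robot.grab_frame('wrist'); hsv=cv2.cvtColor(im,cv2.COLOR_BGR2HSV)
m=((hsv[...,0]>15)&(hsv[...,0]<33)&(hsv[...,1]>130)&(hsv[...,2]>60)).astype(np.uint8)
n,l,st,ce=cv2.connectedComponentsWithStats(m)
for i in range(1,n):
    if st[i,4]<60 or ce[i][1]<110: continue
    pts=np.argwhere(l==i)[:,::-1]; r=cv2.minAreaRect(pts.astype(np.float32))
    if ce[i][1]<180:
        d=onz(C,ce[i],.018); sc=np.linalg.norm(onz(C,ce[i]+[1,0],.018)-d)*1e3; print('tray',d-O,(d-O)@X,(d-O)@Y,(np.array(r[1])+1)*sc)
    else:
        o,dd=ray(C,ce[i]); s=((c+.025*u-o)@u)/(dd@u); P=o+dd*s-c; print(ce[i],'r',np.hypot(P@e,P@Y),'ang',np.arctan2(-(P@Y),-(P@e)))
robot.job_done(); print(robot.observe()['time'])
```

```text
tray [-0.17710428  0.04763777  0.018     ] -0.18339887460737753 -0.00037132524953500186 [20.57451551 30.20184991]
[327.05131761 218.30790569] r 0.06506530869814216 ang -0.906003383367954
[442.39805825 290.92718447] r 0.14080981407162962 ang -2.3514098341902097
[285.70158343 310.64920828] r 0.046584351562898425 ang 1.8025392744685518
[319.5686901 314.514377 ] r 0.04164774624942061 ang 2.657225817769717
the job is handed in; nothing more can be done
the job is handed in; nothing more can be done
```

The job is handed in: one new sleeve rolled out into the tray, and I take it to be the 24 mm one. One last size check disagreed, as noted below.

**What I did:** The worn sleeve on the mat measured 24.4 mm. The two board sleeves I measured came to 19.8 and 27.5 mm and the third is the largest, so the mat sleeve is the 24. I took the 24 to be in the compartment at -0.898 rad. I gripped the knob, turned the carousel +0.898 rad and saw the compartment line up with the spout. I then tipped it to a commanded 0.345 rad, brought it back, let go and backed away. The run took about 23 s.

**Last checks:**
- **Sleeves:** One sleeve lies in the tray, on the stand's centre line. The other three are still in the carousel at radii of about 65, 47 and 42 mm. The one at 65 mm rolled out towards the fence and stayed there.
- **Rest of the bench:** The carousel is back at rest. The worn sleeves, spray can and screwdriver look unmoved in the last pictures. I took a final overhead picture but did not look at it, and the padlock is partly hidden in the side view.
- **Size check that disagreed:** A rough colour measurement of the sleeve in the tray gave 20.6 x 30.2 mm, not 24 mm. This measurement may read low because of shading and the colour threshold. The earlier outline fit in the compartment favoured 24 mm (overlap 0.90, against 0.83 for 20 mm and 0.78 for 28 mm). Its fit could not separate the two sleeves on the other side; I took the small one there to be the 20 by eye.

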